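# Hang the nesting pack gauges on their hook

### The arm

A 7-joint arm with a two-finger parallel gripper is mounted at the origin on a cart in front of the work surface, level with it; the furniture and walls round the work are solid. World frame = base frame: x ahead of the robot, y to its left, z up, the work surface at z = 0. Lengths are in m, angles in rad, forces in N, time in s.
With the tool pointing down it reaches from about 0.4 to 0.85 m from the base axis. Payload 10.4 kg.
Tool frame: the origin (TCP) lies between the finger pads; the fingertips stand 14 mm ahead of it and the grasp point (between the pads) lies 5 mm behind it; z points along the fingers, y is the direction in which the jaws open and shut (so a half turn about z gives the same grasp; the last joint's range is limited). The gripper opens to 87 mm and grips with 3 to 60 N. Pads are 19 mm wide; open, the fingers measure 117 mm over their backs; the gripper's body (75 mm by 190 mm) begins 51 mm behind the grasp point.
Start: joints at [1.127, 0.332, -0.065, 1.46, 0.022, 1.35, -0.088], TCP at [0.255, -0.57, 0.237] pointing down, gripper open.
Joint ranges: [-2.6, 2.6], [-0.5, 2.12], [-1.47, 1.34], [0.16, 2.42], [-1.27, 4.41], [0.06, 2.06], [-2.6, 2.6]. Speed limits (rad/s): [2.22, 2.22, 2.79, 2.79, 3.14, 3.14, 3.14].

### API

Orientations are given as a unit quaternion [x, y, z, w].
In Python, from bench import readout, camera, calibration, order gives the robot as it stands.
- The arm moves only by the tool apply_moves, never from a script. Its argument "deltas" is a list of rows, each an object with "translation": the shift along the world's x, y, z in m, a list of three; "turn": the turn, a rotation vector about the world's x, y, z in rad, a list of three; "hand": the finger opening in m, from 0 to 0.087. A call has 1 to 5 rows; each row shifts and turns the pose as measured when the row begins; what a row does not reach is not made up. A row lasts 1/10 s, in which the tool goes at most 50 mm and 8.59 degrees, less where a joint would pass 70% of its speed; a pose out of reach is approached as far as the arm can. A call with a gripper value outside its range is refused whole. The fingers move at their own pace and stop on an object; "newtons" is the grip in N (left out, the last holds). Time passes only in rows, so rows that do not move let the fingers close. It gives the time, the measured TCP pose, the force and the opening at its end, in the units of the state.
- readout.read_state(): the state, without advancing time (a new reading comes with each control period).
- camera(name): name is "scene" or "top" or "wrist"; returns the picture (480x640x3 uint8, red, green, blue); there is no depth.
- calibration(name): a dict with "fx", "fy", "cx", "cy" (pixels), "extrinsics" (4x4, takes a point from world to camera coordinates). Camera axes: x right, y down, z forward; pixel columns grow to the right and rows downward; lengths in m; the calibration is good to about 2 mm. The wrist camera is an equidistant fisheye: a pixel r from the principal point sees the ray r / f radians off the axis. A picture is of the moment at which its call begins: read the wrist's pose just before it. calibration takes no time and is no camera call; for the wrist camera it gives the pose at the moment of the call.
- order.close_job(): hands the job in, once; it reports no verdict.
The state is a dict: "time": time; "joint_positions": joint angles; "joint_vel": joint speeds; "joint_torque": joint torques, N m; "ee_pos": TCP position; "eef_rot": TCP orientation; "ft_force": force on the tool from outside, world axes, zero at the start; "torque": the same for the moment, N m; "width": finger opening in m.
Only numpy, scipy, OpenCV 4.12 (cv2) and the standard library are available. Lean on these libraries where they do the work, as an engineer would, in place of code of your own. Each camera call takes 0.05 s, during which the arm holds its last target. There are 200 camera calls.

### The job

Hang the three metal pack gauges on the hook of the stand, each by its hole, plain back first and square to the rod: the widest first, then the middle one, then the narrowest, so that each nests between the cheeks of the one before. Before letting go of a gauge, press it home against the sprung backing pad (or the gauge before it) with a steady push of about 12 N for half a second; never knock or force it (30 N at most). Leave all three hanging still, back to back, and do not disturb the other things on the bench.

Things in the scene. Friction and masses are not known exactly. Their poses are not given: they have to be found in the camera images.
- gauge_wide_mid (a point): The wide pack gauge: loose aluminium channel, 0.11-0.22 kg. Upright back plate 8 thick, 104 wide (y), 70 high (mm); a cheek 6 thick on each side edge stands out 22 to the front (-x), 92 apart; grip tab 26 wide, 8 thick, 46 high on top (116 in all); hanging hole 24 dia. Point: centre of the plate's width and thickness, 58 above its foot. +x out of the plain back, z up. Starts standing on its foot, cheeks toward the robot.
- gauge_wide_hole (a point): Centre of the wide gauge's round hanging hole (24 mm, through the 8 mm plate, 52 mm above the foot, on the centre line). The tab's root (shoulder) is 18 mm above it, the tab's top 64 mm above it. Axes as the gauge's.
- gauge_middle_mid (a point): The middle pack gauge: loose aluminium channel, 0.11-0.22 kg. Upright back plate 8 thick, 87 wide (y), 70 high (mm); a cheek 6 thick on each side edge stands out 22 to the front (-x), 75 apart; grip tab 34 wide, 8 thick, 46 high on top (116 in all); hanging hole 24 dia. Point: centre of the plate's width and thickness, 58 above its foot. +x out of the plain back, z up. Starts standing on its foot, cheeks toward the robot.
- gauge_middle_hole (a point): Centre of the middle gauge's round hanging hole (24 mm, through the 8 mm plate, 52 mm above the foot, on the centre line). The tab's root (shoulder) is 18 mm above it, the tab's top 64 mm above it. Axes as the gauge's.
- gauge_narrow_mid (a point): The narrow pack gauge: loose aluminium channel, 0.11-0.22 kg. Upright back plate 8 thick, 70 wide (y), 70 high (mm); a cheek 6 thick on each side edge stands out 22 to the front (-x), 58 apart; grip tab 42 wide, 8 thick, 46 high on top (116 in all); hanging hole 24 dia. Point: centre of the plate's width and thickness, 58 above its foot. +x out of the plain back, z up. Starts standing on its foot, cheeks toward the robot.
- gauge_narrow_hole (a point): Centre of the narrow gauge's round hanging hole (24 mm, through the 8 mm plate, 52 mm above the foot, on the centre line). The tab's root (shoulder) is 18 mm above it, the tab's top 64 mm above it. Axes as the gauge's.
- hook_stand: Fixed stand with one hook: grey base 150 x 90 x 10 mm, post at its back (x +70 to +90 mm, 126 mm high), level grey rod pointing to -x, toward the robot. Origin: on the bench under the rod; x along the rod toward the post, z up. A gauge hung by its hole has the hole's centre about 6.5 mm under the rod's axis; nested plates lie at 8 mm pitch with 2.5 mm play to the cheeks on either side.
- hook_tip (a point): Topmost point of the rod's turned-up end, 11 mm above the rod's axis, at x = -61.5 mm of the stand. The rod is round, plastic-sleeved, 10 mm in diameter, axis 115 mm above the bench; the end reaches x = -66 mm, the level part starts at x = -55 mm. The 24 mm hole passes the end when its centre is about 3 mm above the rod's axis. Axes as the stand's.
- rod_axis (a point): Point on the rod's axis above the stand's origin. Behind it a grey backing pad faces -x: 56 wide, 55 below to 10 above the axis, a 16 wide neck up to 46 above (mm). The pad's face rests at x = +10 to +28 mm; its collar is set anew each time, unreported: feel for it. Sprung: yields up to 8 mm to +x, 2 N at first touch plus 4 N per mm, returns slowly. Axes as the stand's.
- tube_pack_1: bystander: a long white bagged filter tube with coloured end caps, 53 x 253 x 45 mm, lying at the back right; origin: centre of its underside.
- tube_pack_b: bystander: a second such long tube, 53 x 253 x 45 mm, lying behind the first; origin: centre of its underside.
- canister_pack: bystander: a shorter, thicker bagged tube, 64 x 178 x 54 mm, lying behind the gauges; origin: centre of its underside.
- desk_timer: bystander: small square white timer, 62 x 62 x 22 mm, at the front edge; origin: centre of its underside.
- label_roll: bystander: white label roll, 59 mm across, 30 mm high, lying in front of the stand; origin: centre of its underside.
- loupe: bystander: black loupe, 39 mm across, 37 mm high; origin: centre of its underside.
- caliper: bystander: steel caliper lying flat, 61 x 200 x 12 mm; origin: centre of its underside.

How it is judged:
On the way, in this order (a step that is already met when the one before it is completed fails the run):
1. the wide gauge is hung and pressed home against the pad with 7 to 20 N for 0.3 s (y of gauge_wide_mid in the frame of hook_stand between -0.007 and 0.007 m and z of gauge_wide_mid in the frame of hook_stand between 0.107 and 0.122 m and angle between gauge_wide_mid's own z axis and vertical below 0.12 rad and angle between the x axis of gauge_wide_mid and the x axis of hook_stand, either way round below 0.12 rad and x of gauge_wide_mid in the frame of hook_stand between 0.002 and 0.036 m and contact force between gauge_wide and hook_stand between 7 and 20 N), for 0.3 s.
2. the middle gauge is hung and pressed home inside the wide one with 7 to 20 N for 0.3 s (y of gauge_middle_mid in the frame of hook_stand between -0.007 and 0.007 m and z of gauge_middle_mid in the frame of hook_stand between 0.107 and 0.122 m and angle between gauge_middle_mid's own z axis and vertical below 0.12 rad and angle between the x axis of gauge_middle_mid and the x axis of hook_stand, either way round below 0.12 rad and x of gauge_middle_mid in the frame of gauge_wide_mid between -0.012 and -0.006 m and y of gauge_middle_mid in the frame of gauge_wide_mid between -0.005 and 0.005 m and contact force between gauge_middle and gauge_wide between 7 and 20 N), for 0.3 s.
3. the narrow gauge is hung and pressed home inside the middle one with 7 to 20 N for 0.3 s (y of gauge_narrow_mid in the frame of hook_stand between -0.007 and 0.007 m and z of gauge_narrow_mid in the frame of hook_stand between 0.107 and 0.122 m and angle between gauge_narrow_mid's own z axis and vertical below 0.12 rad and angle between the x axis of gauge_narrow_mid and the x axis of hook_stand, either way round below 0.12 rad and x of gauge_narrow_mid in the frame of gauge_middle_mid between -0.012 and -0.006 m and y of gauge_narrow_mid in the frame of gauge_middle_mid between -0.005 and 0.005 m and contact force between gauge_narrow and gauge_middle between 7 and 20 N), for 0.3 s.
At the end, for the whole second after the job is handed in: All three gauges hang on the rod by their holes at rest, upright and square to it within 0.12 rad, centred on it within 7 mm, the widest behind, on the rear part of the rod by the pad, each next one's back within 4 mm of the plate before it and between its cheeks (y of gauge_wide_mid in the frame of hook_stand between -0.007 and 0.007 m and z of gauge_wide_mid in the frame of hook_stand between 0.107 and 0.122 m and angle between each of gauge_wide_mid, gauge_middle_mid, gauge_narrow_mid's own z axis and vertical below 0.12 rad and angle between the x axis of each of gauge_wide_mid, gauge_middle_mid, gauge_narrow_mid and the x axis of hook_stand, either way round below 0.12 rad and x of gauge_wide_mid in the frame of hook_stand between 0.002 and 0.036 m and y of gauge_middle_mid in the frame of hook_stand between -0.007 and 0.007 m and z of gauge_middle_mid in the frame of hook_stand between 0.107 and 0.122 m and x of gauge_middle_mid in the frame of gauge_wide_mid between -0.012 and -0.006 m and y of gauge_middle_mid in the frame of gauge_wide_mid between -0.005 and 0.005 m and y of gauge_narrow_mid in the frame of hook_stand between -0.007 and 0.007 m and z of gauge_narrow_mid in the frame of hook_stand between 0.107 and 0.122 m and x of gauge_narrow_mid in the frame of gauge_middle_mid between -0.012 and -0.006 m and y of gauge_narrow_mid in the frame of gauge_middle_mid between -0.005 and 0.005 m and linear speed of each of gauge_wide, gauge_middle, gauge_narrow below 0.02 m/s); the robot touches nothing.
It fails at once if the wide gauge is pushed with more than 30 N (contact force between gauge_wide and hook_stand above 30 N).
It fails at once if the middle gauge is pushed with more than 30 N (contact force between gauge_middle and gauge_wide above 30 N).
It fails at once if the narrow gauge is pushed with more than 30 N (contact force between gauge_narrow and gauge_middle above 30 N).
It fails at once if a gauge is pushed against the stand with more than 30 N (contact force between any of gauge_middle, gauge_narrow and hook_stand above 30 N).
It fails at once if a bystander is disturbed (distance of any of tube_pack_1, tube_pack_b, canister_pack, desk_timer, label_roll, loupe, caliper from where it was at the start of the episode above 0.03 m).
It also fails if it takes over 72 s, if anything falls off the work surface, if the arm or the gripper's body presses on something with over 40 N, if the wrist force passes 120 N, or if a joint passes its speed limit or range.

## Working session

There is one attempt and no reset: what is moved stays moved. The work goes in short steps, Python scripts to look and compute and a tool call to move; the robot and the scene stay as the last step left them, time stands still between calls to the robot, and variables do not carry over. Pictures are saved under pics/ and viewed, about 8 in all and at most 12, crops included, and the job is handed in when it is done.

Besides the shell and the picture viewer there is one more tool, called after ">>>" by a JSON object that holds its "name" and its "arguments", one argument or row to a line. apply_moves: Moves the arm, as the interface text tells. Its arguments: {"type":"object","properties":{"deltas":{"type":"array","items":{"type":"object","properties":{"translation":{"type":"array","items":{"type":"number"}},"turn":{"type":"array","items":{"type":"number"}},"hand":{"type":"number"}}}},"newtons":{"type":"number"}},"required":["deltas"]}

```bash
mkdir -p pics; ls
python3 - <<'E'
from bench import readout, camera, calibration
import cv2,json
s=readout.read_state();print({k:s[k] for k in('time','ee_pos','eef_rot','ft_force','width')})
for n in('scene','top'):
    im=camera(n);cv2.imwrite(f'pics/{n}0.png',im[:,:,::-1]);c=calibration(n);print(n,c)
E
```

```text
pics
{'time': 0.0, 'ee_pos': array([ 0.25519603, -0.57011879,  0.23574727]), 'eef_rot': array([ 9.77935817e-01,  2.08904378e-01, -1.65025791e-04, -6.87065668e-04]), 'ft_force': array([ 0.09596402, -0.02325634, -0.19007126]), 'width': 0.08707649067844761}
scene {'fx': 495.0926717651583, 'fy': 495.0926717651583, 'cx': 317.104469964562, 'cy': 227.45885073722866, 'extrinsics': array([[-0.85749633, -0.51445342, -0.00614194,  0.5054357 ],
       [-0.34114959,  0.57748674, -0.7417048 ,  0.25845026],
       [ 0.38511946, -0.63391383, -0.67069834,  1.02116294],
       [ 0.        ,  0.        ,  0.        ,  1.        ]])}
top {'fx': 483.93364299026877, 'fy': 483.93364299026877, 'cx': 318.00492355121355, 'cy': 235.7045538547262, 'extrinsics': array([[ 0.00377544, -0.99986311, -0.01610917,  0.03167047],
       [-0.99878602, -0.0029792 , -0.04916914,  0.56207318],
       [ 0.04911442,  0.01627525, -0.99866055,  1.12494499],
       [ 0.        ,  0.        ,  0.        ,  1.        ]])}
```

View pics/scene0.png

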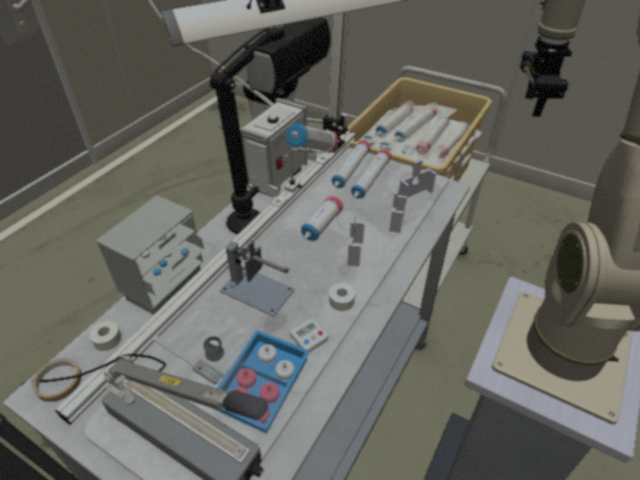

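View pics/top0.png

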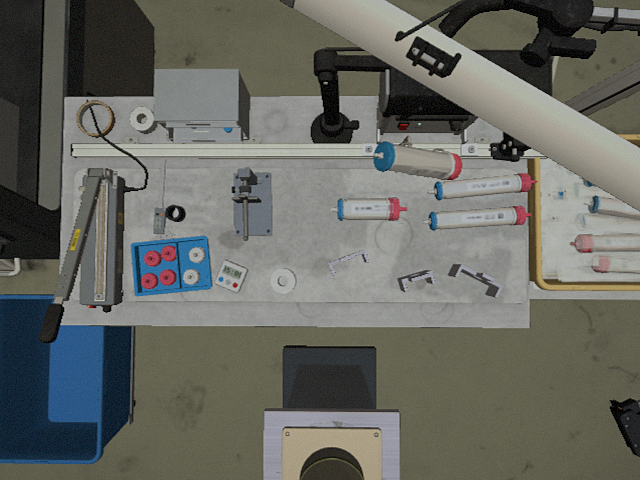

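Run:
```python
import cv2,numpy as np
t=cv2.imread('pics/top0.png');s=cv2.imread('pics/scene0.png')
def z(im,u,v,w,h):return cv2.resize(im[v:v+h,u:u+w],None,fx=4,fy=4,interpolation=cv2.INTER_CUBIC)
o=np.zeros((600,800,3),np.uint8)
o[:260,:760]=z(t,320,240,190,65)
o[270:590,:240]=z(t,225,165,60,80)
o[270:590,245:485]=z(s,340,190,60,80)
o[270:590,490:690]=z(s,390,155,50,80)
cv2.imwrite('pics/z1.png',o)
```

```text
(no output)
```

View pics/z1.png

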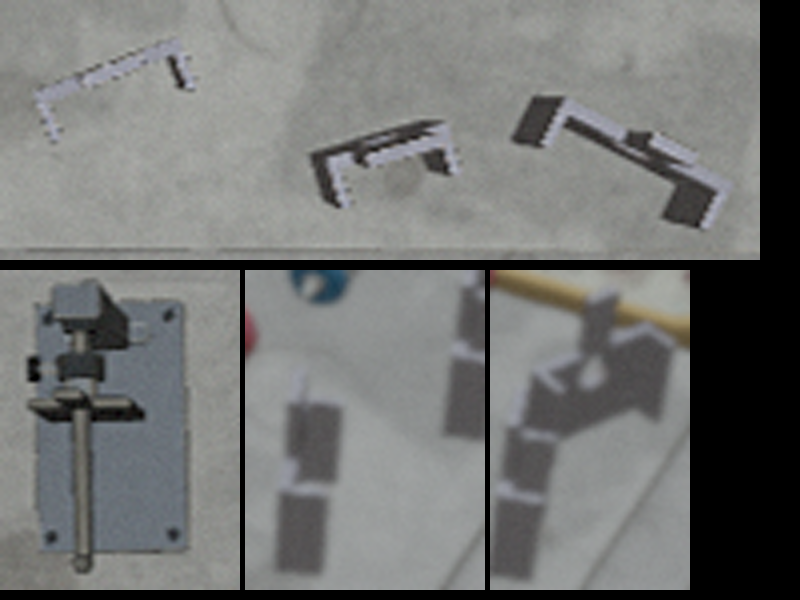

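```bash
cat > h.py <<'E'
import cv2,numpy as np
from bench import calibration
def ray(n,u,v):
    c=calibration(n);E=c['extrinsics'];R=E[:3,:3];t=E[:3,3]
    d=np.array([(u-c['cx'])/c['fx'],(v-c['cy'])/c['fy'],1])
    if n=='wrist':
        r=np.hypot(d[0],d[1]);d=np.array([*(d[:2]/r*np.sin(r)),np.cos(r)])
    return -R.T@t, R.T@d
def onz(n,u,v,z):
    o,d=ray(n,u,v);return o+d*(z-o[2])/d[2]
def proj(n,p):
    c=calibration(n);E=c['extrinsics'];q=E[:3,:3]@np.asarray(p)+E[:3,3]
    if n=='wrist':
        r=np.hypot(q[0],q[1]);k=np.arctan2(r,q[2])/r;q=np.array([q[0]*k,q[1]*k,1])
    return np.array([c['fx']*q[0]/q[2]+c['cx'],c['fy']*q[1]/q[2]+c['cy']])
E
python3 - <<'E'
from h import *
np.set_printoptions(precision=4,suppress=True)
def c(x,y,u0,v0,z):return onz('top',u0+(x-1.5)/4,v0+(y-1.5)/4,z)
for n,a,b in(('wide',(563,98),(731,183)),('mid',(37,93),(178,40)),('nar',(328,157),(450,124))):
    P=c(*a,320,240,.07);Q=c(*b,320,240,.07);d=P-Q
    print(n,P,Q,'w',np.linalg.norm(d),'c',(P+Q)/2,'yaw',np.arctan2(-d[0],d[1]))
b=[c(x,y-270,225,165,.01) for x,y in((37,300),(185,300),(188,550),(40,550))]
print('base',b)
print('rod',c(81,410-270,225,165,.12),c(83,550-270,225,165,.12),'tip',c(83,562-270,225,165,.126))
s=cv2.imread('pics/scene0.png')
cv2.imwrite('pics/z2.png',cv2.resize(s[230:320,210:310],None,fx=6,fy=6,interpolation=cv2.INTER_CUBIC))
E
```

```text
wide [ 0.497  -0.2838  0.07  ] [ 0.4504 -0.3759  0.07  ] w 0.10315042774925301 c [ 0.4737 -0.3298  0.07  ] yaw -0.46864224576923885
mid [0.4986 0.0082 0.07  ] [ 0.5284 -0.0704  0.07  ] w 0.0840302552693992 c [ 0.5135 -0.0311  0.07  ] yaw 0.362850560106796
nar [ 0.4637 -0.1535  0.07  ] [ 0.4823 -0.2212  0.07  ] w 0.07016822159669092 c [ 0.473  -0.1874  0.07  ] yaw 0.26783397799892006
base [array([0.7133, 0.2348, 0.01  ]), array([0.7134, 0.1465, 0.01  ]), array([0.5644, 0.1434, 0.01  ]), array([0.5641, 0.2312, 0.01  ])]
rod [0.6339 0.1892 0.12  ] [0.5586 0.1873 0.12  ] tip [0.5519 0.1862 0.126 ]
```

View pics/z2.png

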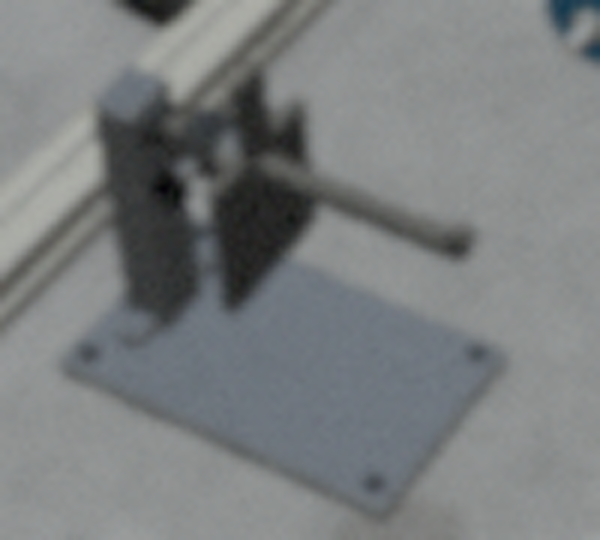

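>>> {"name": "apply_moves", "arguments": {
  "deltas": [
    {"translation": [0.027, 0.03, 0], "turn": [0, 0, -0.11], "hand": 0.087},
    {"translation": [0.027, 0.03, 0], "turn": [0, 0, -0.11], "hand": 0.087},
    {"translation": [0.027, 0.03, 0], "turn": [0, 0, -0.11], "hand": 0.087},
    {"translation": [0.027, 0.03, 0], "turn": [0, 0, -0.11], "hand": 0.087},
    {"translation": [0.027, 0.03, 0], "turn": [0, 0, -0.11], "hand": 0.087}
  ],
  "newtons": 40
}}

```text
time: 0.6
ee_pos: [0.3867, -0.4189, 0.233]
eef_rot: [0.997, -0.08, -0.002, -0.002]
ft_force: [0.4, -0.7, -0.5]
width: 0.0871
```

>>> {"name": "apply_moves", "arguments": {
  "deltas": [
    {"translation": [0.027, 0.03, 0], "turn": [0, 0, -0.11], "hand": 0.087},
    {"translation": [0.027, 0.03, 0], "turn": [0, 0, -0.11], "hand": 0.087},
    {"translation": [0.027, 0.03, 0], "turn": [0, 0, -0.11], "hand": 0.087}
  ]
}}

```text
time: 0.9
ee_pos: [0.4698, -0.3245, 0.2321]
eef_rot: [0.968, -0.25, -0.003, -0.003]
ft_force: [1.0, -1.4, 0.5]
width: 0.0871
```

```bash
cat >> h.py <<'E'
def tab(n,c,yaw,w,z=.116):
    R=np.array([[np.cos(yaw),-np.sin(yaw)],[np.sin(yaw),np.cos(yaw)]])
    return np.array([proj(n,[*(c+R@np.array(a)),z]) for a in((-.004,-w/2),(.004,-w/2),(.004,w/2),(-.004,w/2))])
E
python3 - <<'E'
from h import *
from bench import camera
im=camera('wrist')[:,:,::-1].copy();cv2.imwrite('pics/w1raw.png',im)
p=tab('wrist',np.array([.470,-.328]),-.469,.026);print(p)
cv2.polylines(im,[p.round().astype(int)],True,(0,0,255),1);cv2.imwrite('pics/w1.png',im)
E
```

```text
[[351.58551261 239.51687645]
 [351.48517347 229.24637927]
 [316.38484447 230.40288453]
 [316.78798472 240.67481977]]
```

View pics/w1.png

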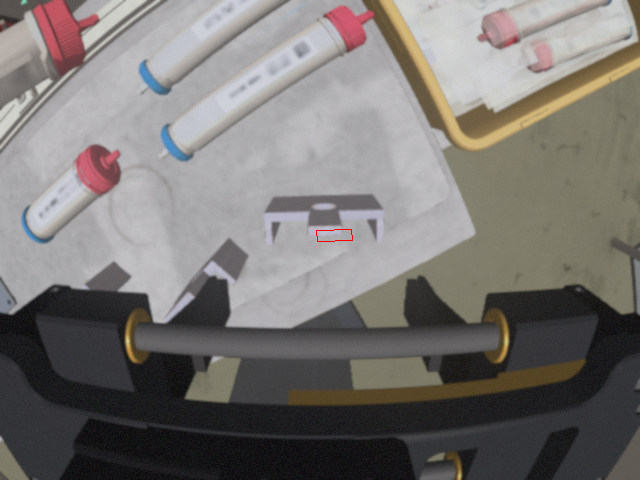

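```bash
cat >> h.py <<'E'
def findtab(im,box,z,n='wrist',k=3):
    u0,v0,u1,v1=box;hsv=im[v0:v1,u0:u1].astype(float)
    m=((hsv.min(2)>150)&(hsv[:,:,0]-hsv[:,:,2]>8)).astype(np.uint8)
    print('\n'.join(''.join('.#'[x] for x in r) for r in m))
E
python3 - <<'E'
from h import *
im=cv2.imread('pics/w1raw.png')
findtab(im,(296,212,356,245),.116)
print(im[226:236:2,320],im[216,320],im[240,330])
E
```

```text
#############..............................#################
#############...............................################
#############...............................################
############................................################
############................................################
############.................................###############
############.................................###############
############.................................#####.###.####.
############................................................
............................................................
............................................................
............................................................
............................................................
............................................................
............................................................
................##...########################...............
.............################################...............
.............################################...............
..
[... 316 characters left out ...]
.#.............................................
............................................................
............................................................
............................................................
............................................................
............................................................
............................................................
............................................................
............................................................
............................................................
[[172 164 168]
 [196 180 182]
 [201 184 186]
 [205 187 188]
 [200 184 186]] [103 100 104] [173 171 170]
```

Run:
```python
from h import *
from bench import readout
s=readout.read_state();print(s['ee_pos'],s['time'])
c=calibration('wrist');E=c['extrinsics'];print(c['fx'],c['cx'],c['cy'],-E[:3,:3].T@E[:3,3],E[2,:3])
for z in (.116,.1):
  a,b=onz('wrist',308.8,231.3,z),onz('wrist',340.7,230.3,z);print(z,a,b,np.linalg.norm(a-b),(a+b)/2, np.arctan2(a[1]-b[1],a[0]-b[0])-np.pi/2)
a,b=onz('wrist',265,211,.07),onz('wrist',383.5,210,.07);print(a,b,np.linalg.norm(a-b),(a+b)/2)
print(proj('wrist',s['ee_pos']))
t=proj('top',[.4667,-.3238,.116]);print('top pred',t)
```

```text
[ 0.4750827  -0.31724068  0.23206029] 0.95
371.64829954431775 316.55495485909586 235.65132829943474 [ 0.54710418 -0.35852859  0.37926012] [-0.25827148  0.15283633 -0.95390613]
0.116 [ 0.48154895 -0.31295918  0.116     ] [ 0.47083262 -0.33400855  0.116     ] 0.02362023088806748 [ 0.47619078 -0.32348387  0.116     ] -0.4709047172739451
0.1 [ 0.47756474 -0.31018964  0.1       ] [ 0.46619711 -0.33251831  0.1       ] 0.02505578326123341 [ 0.47188092 -0.32135397  0.1       ] -0.47090471727394356
[ 0.50431389 -0.2808526   0.07      ] [ 0.4557786  -0.37082932  0.07      ] 0.10223250301472761 [ 0.48004624 -0.32584096  0.07      ]
[316.82642539 313.24094754]
top pred [485.47577082 278.68973558]
```

Run:
```python
from h import *
from bench import readout,camera
s=readout.read_state();print(s['ee_pos'],s['joint_vel'].round(3) if hasattr(s['joint_vel'],'round') else s['joint_vel'])
im=camera('wrist')[:,:,::-1];cv2.imwrite('pics/w2raw.png',im)
print(readout.read_state()['ee_pos'])
p=proj('wrist',[.471,-.329,.116]).round().astype(int);print(p)
findtab(im,(p[0]-30,p[1]-18,p[0]+30,p[1]+18),.116)
```

```text
[ 0.4750827  -0.31724068  0.23206029] [ 0.033 -0.007 -0.012  0.009 -0.02  -0.001  0.388]
[ 0.47321801 -0.31972985  0.2320462 ]
[330 233]
####################...............................#########
####################...............................#########
####################................................########
####################................................########
####################................................########
####################.................................#######
####################........................................
#####.#######..#............................................
............................................................
............................................................
............................................................
............................................................
............................................................
........................................#.#.#.#######.......
......................###############################.......
.....................###########################
[... 532 characters left out ...]
.............................
............................................................
............................................................
............................................................
............................................................
............................................................
............................................................
............................................................
............................................................
............................................................
............................................................
............................................................
```

>>> {"name": "apply_moves", "arguments": {
  "deltas": [
    {"translation": [-0.002, -0.009, -0.04], "turn": [0, 0, 0.02], "hand": 0.087},
    {"translation": [0, 0, -0.02], "turn": [0, 0, 0], "hand": 0.087},
    {"translation": [0, 0, 0], "turn": [0, 0, 0], "hand": 0.087},
    {"translation": [0, 0, 0], "turn": [0, 0, 0], "hand": 0.087}
  ]
}}

```text
time: 1.4
ee_pos: [0.4716, -0.3281, 0.1706]
eef_rot: [0.973, -0.232, -0.002, -0.004]
ft_force: [-0.4, 0.4, 0.5]
width: 0.087
```

```bash
cat >> h.py <<'E'
def look(name,c,w,r=(45,25),z=.116,show=True):
    """still picture; measured tab-top centre and yaw from the light strip nearest the guess c"""
    from bench import readout,camera
    s=readout.read_state();cal=calibration('wrist')
    im=camera('wrist')[:,:,::-1];cv2.imwrite(f'pics/{name}.png',im);s2=readout.read_state()
    print('tcp',s['ee_pos'].round(4),'moved',(s2['ee_pos']-s['ee_pos']).round(4),'rot',s['eef_rot'].round(3),'F',s['ft_force'].round(1),'t',s['time'])
    g=globals();old=g['calibration'];g['calibration']=lambda n:cal if n=='wrist' else old(n)
    p=proj('wrist',[*c,z]).round().astype(int)
    u0,v0=p[0]-r[0],p[1]-r[1];a=im[v0:p[1]+r[1],u0:p[0]+r[0]].astype(float)
    m=((a.min(2)>150)&(a[:,:,0]-a[:,:,2]>8)).astype(np.uint8)
    n,l,st,ce=cv2.connectedComponentsWithStats(m,connectivity=4)
    print('guess px',p)
    for i in range(1,n):
        if st[i,4]<80: continue
        pts=np.argwhere(l==i)[:,::-1].astype(np.float32);q=cv2.minAreaRect(pts)
        bx=cv2.boxPoints(q)+[u0,v0];W=np.array([onz('wrist',*b,z)[:2] for b in bx])
        e=max((W[1]-W[0],W[2]-W[1]),key=np.linalg.norm);e=e*np.sign(e[1])
        print('strip',ce[i].round(1)+[u0,v0],q[1],'centre',W.mean(0).round(4),'len',np.linalg.norm(e).round(4),'yaw',np.arctan2(-e[0],e[1]).round(3))
    g['calibration']=old
E
python3 - <<'E'
from h import *
look('w3',(.471,-.329),.026)
E
```

```text
tcp [ 0.4716 -0.3281  0.1706] moved [ 0.     -0.0001  0.0002] rot [ 0.973 -0.232 -0.002 -0.004] F [-0.4  0.4  0.5] t 1.4
guess px [319 268]
strip [288.6 244.8] (4.0, 28.0) centre [ 0.4916 -0.3193] len 0.0162 yaw -0.465
strip [352.7 245. ] (4.0, 21.0) centre [ 0.4749 -0.3524] len 0.0121 yaw -0.468
strip [322.5 266.5] (9.0, 40.0) centre [ 0.4709 -0.3308] len 0.0234 yaw -0.467
```

>>> {"name": "apply_moves", "arguments": {
  "deltas": [
    {"translation": [-0.0005, -0.0025, -0.04], "turn": [0, 0, 0], "hand": 0.087},
    {"translation": [0, 0, -0.03], "turn": [0, 0, 0], "hand": 0.06},
    {"translation": [0, 0, -0.01], "turn": [0, 0, 0], "hand": 0.05},
    {"translation": [0, 0, 0], "turn": [0, 0, 0], "hand": 0.04},
    {"translation": [0, 0, 0], "turn": [0, 0, 0], "hand": 0.032}
  ]
}}

```text
time: 1.95
ee_pos: [0.474, -0.3338, 0.0962]
eef_rot: [0.972, -0.233, 0.003, -0.002]
ft_force: [0.7, -0.8, 1.2]
width: 0.0629
```

>>> {"name": "apply_moves", "arguments": {
  "deltas": [
    {"translation": [0, 0, 0], "turn": [0, 0, 0], "hand": 0.02},
    {"translation": [0, 0, 0], "turn": [0, 0, 0], "hand": 0.02},
    {"translation": [0, 0, 0], "turn": [0, 0, 0], "hand": 0.02}
  ]
}}

```text
time: 2.25
ee_pos: [0.4758, -0.335, 0.1003]
eef_rot: [0.972, -0.233, 0.005, -0.001]
ft_force: [0.3, 0.1, 1.3]
width: 0.0393
```

>>> {"name": "apply_moves", "arguments": {
  "deltas": [
    {"translation": [-0.005, 0.004, -0.009], "turn": [0, 0, 0], "hand": 0.039},
    {"translation": [0, 0, 0], "turn": [0, 0, 0], "hand": 0.039}
  ]
}}

```text
time: 2.45
ee_pos: [0.4708, -0.3308, 0.0914]
eef_rot: [0.972, -0.233, 0.006, -0.001]
ft_force: [0.3, -0.1, 0.2]
width: 0.0388
```

>>> {"name": "apply_moves", "arguments": {
  "deltas": [
    {"translation": [0, 0, -0.001], "turn": [0, 0, 0], "hand": 0.02},
    {"translation": [0, 0, 0], "turn": [0, 0, 0], "hand": 0.02},
    {"translation": [0, 0, 0], "turn": [0, 0, 0], "hand": 0.02},
    {"translation": [0, 0, 0], "turn": [0, 0, 0], "hand": 0.02}
  ]
}}

```text
time: 2.85
ee_pos: [0.4706, -0.3307, 0.0902]
eef_rot: [0.972, -0.233, 0.006, -0.001]
ft_force: [-0.0, 0.0, -0.6]
width: 0.0256
```

>>> {"name": "apply_moves", "arguments": {
  "deltas": [
    {"translation": [0, 0, 0.03], "turn": [0, 0, 0], "hand": 0.02},
    {"translation": [0, 0, 0.04], "turn": [0, 0, 0], "hand": 0.02},
    {"translation": [0, 0, 0.04], "turn": [0, 0, 0], "hand": 0.02},
    {"translation": [0, 0, 0.03], "turn": [0, 0, 0], "hand": 0.02},
    {"translation": [0, 0.02, 0.01], "turn": [0, 0, 0.02], "hand": 0.02}
  ]
}}

```text
time: 3.35
ee_pos: [0.467, -0.311, 0.2419]
eef_rot: [0.974, -0.225, 0.002, -0.002]
ft_force: [-0.4, -0.2, -2.4]
width: 0.0255
```

>>> {"name": "apply_moves", "arguments": {
  "deltas": [
    {"translation": [0, 0.04, 0], "turn": [0, 0, 0.04], "hand": 0.02},
    {"translation": [0, 0.04, 0], "turn": [0, 0, 0.04], "hand": 0.02},
    {"translation": [0, 0.04, 0], "turn": [0, 0, 0.04], "hand": 0.02},
    {"translation": [0, 0.04, 0], "turn": [0, 0, 0.04], "hand": 0.02},
    {"translation": [0, 0.04, 0], "turn": [0, 0, 0.04], "hand": 0.02}
  ]
}}

```text
time: 3.85
ee_pos: [0.4661, -0.1082, 0.2443]
eef_rot: [0.992, -0.126, 0.004, -0.001]
ft_force: [0.9, -0.2, -1.5]
width: 0.0253
```

>>> {"name": "apply_moves", "arguments": {
  "deltas": [
    {"translation": [0, 0.04, 0], "turn": [0, 0, 0.04], "hand": 0.02},
    {"translation": [0, 0.04, 0], "turn": [0, 0, 0.04], "hand": 0.02},
    {"translation": [0, 0.04, 0], "turn": [0, 0, 0.04], "hand": 0.02},
    {"translation": [0, 0.04, 0], "turn": [0, 0, 0.04], "hand": 0.02},
    {"translation": [0, 0.04, 0], "turn": [0, 0, 0.04], "hand": 0.02}
  ]
}}

```text
time: 4.35
ee_pos: [0.4641, 0.0998, 0.2445]
eef_rot: [1.0, -0.023, 0.004, -0.001]
ft_force: [0.5, -0.2, -1.0]
width: 0.0255
```

>>> {"name": "apply_moves", "arguments": {
  "deltas": [
    {"translation": [0.012, 0.04, -0.01], "turn": [0, 0, 0.035], "hand": 0.02},
    {"translation": [0.012, 0.03, -0.015], "turn": [0, 0, 0.034], "hand": 0.02},
    {"translation": [0.005, 0.012, -0.015], "turn": [0, 0, 0], "hand": 0.02},
    {"translation": [0, 0, 0], "turn": [0, 0, 0], "hand": 0.02},
    {"translation": [0, 0, 0], "turn": [0, 0, 0], "hand": 0.02}
  ]
}}

```text
time: 4.85
ee_pos: [0.4918, 0.1918, 0.2043]
eef_rot: [1.0, 0.018, 0.005, -0.002]
ft_force: [0.4, -0.1, -0.8]
width: 0.0257
```

Run:
```python
from h import *
from bench import readout,camera
s=readout.read_state();print(s['ee_pos'],s['eef_rot'],s['ft_force'])
t=camera('top')[:,:,::-1];w=camera('wrist')[:,:,::-1];sc=camera('scene')[:,:,::-1]
for n,i in zip(('t2','wr2','s2'),(t,w,sc)):cv2.imwrite(f'pics/{n}.png',i)
o=np.zeros((600,800,3),np.uint8)
o[:300,:400]=cv2.resize(t[165:240,200:300],(400,300),interpolation=cv2.INTER_CUBIC)
o[:300,400:]=cv2.resize(sc[200:305,230:370],(400,300),interpolation=cv2.INTER_CUBIC)
o[300:,:400]=cv2.resize(w,(400,300),interpolation=cv2.INTER_AREA)
o[300:,400:]=cv2.resize(w[60:285,170:470],(400,300),interpolation=cv2.INTER_CUBIC)
cv2.imwrite('pics/z3.png',o)
print(proj('wrist',[.5575,.187,.126]),proj('wrist',[.553,.187,.115]),proj('wrist',[.62,.1885,.115]))
```

```text
[0.4918148  0.19178287 0.20428498] [ 0.99981706  0.01831316  0.00503281 -0.00226634] [ 0.36580252 -0.1277927  -0.81373079]
[326.53118936 153.94574391] [325.86718214 159.77257997] [327.35068851  56.37205401]
```

View pics/z3.png

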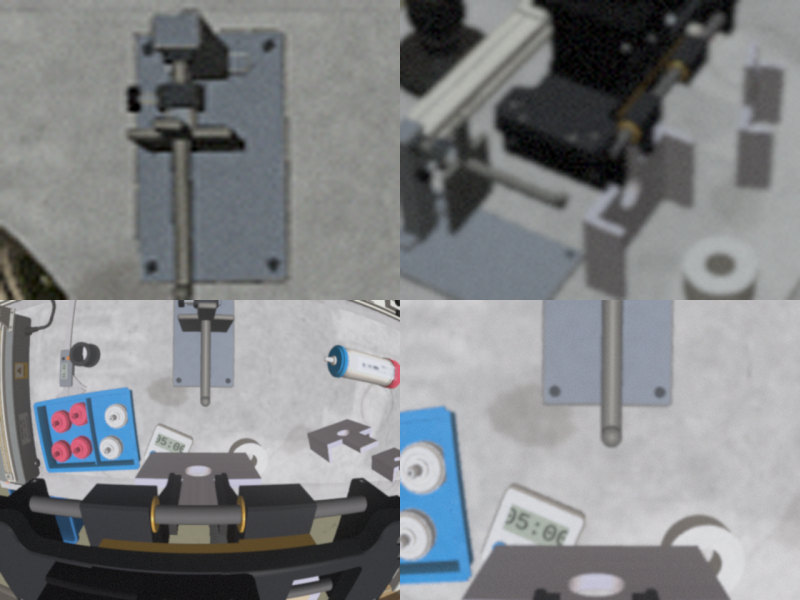

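Run:
```python
from h import *
im=cv2.imread('pics/wr2.png')
g=im.astype(int).sum(2)/3
for v in (70,90,110,130,150,160):
    r=g[v,310:350];print(v,r.astype(int))
for v,u in((165,328.3),(90,328)):print(onz('wrist',u,v,.115),onz('wrist',u,v,.12))
```

```text
70 [152 153 152 154 152 152 154 151 152 149 141 117 105 106 115 120 129 137
 148 152 148 137 127 121 113 107 110 133 149 153 152 155 151 152 152 152
 154 152 151 153]
90 [152 153 155 151 151 156 153 151 152 147 132 113 105 109 116 124 134 142
 151 156 148 138 130 121 114 110 116 136 147 152 152 152 150 151 150 149
 151 154 151 154]
110 [151 153 155 153 152 152 154 152 152 150 136 116 111 112 120 125 135 143
 152 151 146 136 128 120 112 107 114 132 147 150 153 151 152 150 153 153
 153 150 156 153]
130 [156 154 155 152 154 153 152 155 153 145 130 112 109 113 121 128 135 144
 152 153 145 134 126 118 114 111 129 146 153 154 156 156 155 156 154 153
 155 157 156 156]
150 [187 189 188 188 187 187 187 186 184 174 149 120 112 118 122 130 137 146
 156 151 140 133 126 120 117 125 148 173 182 186 184 189 189 187 189 191
 192 192 189 188]
160 [189 186 189 187 190 188 188 188 185 177 149 120 108 111 117 126 130 133
 136 135 134 129 122 116 112 120 150 178 188 190 192 190 190 193 191 193
 192 191 189 190]
[0.5496815  0.18531041 0.115     ] [0.55016027 0.18546669 0.12      ]
[0.59793722 0.18732378 0.115     ] [0.59740419 0.18743784 0.12      ]
```

>>> {"name": "apply_moves", "arguments": {
  "deltas": [
    {"translation": [0.008, -0.007, -0.02], "turn": [0, 0, -0.012], "hand": 0.02},
    {"translation": [0.008, 0, -0.02], "turn": [0, 0, 0], "hand": 0.02},
    {"translation": [0.007, 0, -0.008], "turn": [0, 0, 0], "hand": 0.02},
    {"translation": [0, 0, 0], "turn": [0, 0, 0], "hand": 0.02},
    {"translation": [0, 0, 0], "turn": [0, 0, 0], "hand": 0.02}
  ]
}}

```text
time: 5.5
ee_pos: [0.5182, 0.1795, 0.16]
eef_rot: [1.0, 0.008, 0.009, -0.001]
ft_force: [0.3, 0.5, -1.2]
width: 0.0254
```

>>> {"name": "apply_moves", "arguments": {
  "deltas": [
    {"translation": [-0.001, 0.0055, -0.004], "turn": [0, 0.008, 0.008], "hand": 0.02},
    {"translation": [0, 0, 0], "turn": [0, 0, 0], "hand": 0.02}
  ]
}}

```text
time: 5.7
ee_pos: [0.5173, 0.1856, 0.1574]
eef_rot: [1.0, 0.012, 0.006, -0.002]
ft_force: [-0.5, -0.7, 0.1]
width: 0.0256
```

>>> {"name": "apply_moves", "arguments": {
  "deltas": [
    {"translation": [0.008, -0.0005, -0.0015], "turn": [0, 0, 0], "hand": 0.02},
    {"translation": [0.008, 0, 0], "turn": [0, 0, 0], "hand": 0.02},
    {"translation": [0.007, 0, 0], "turn": [0, 0, 0], "hand": 0.02}
  ]
}}

```text
time: 6.0
ee_pos: [0.5418, 0.1857, 0.1569]
eef_rot: [1.0, 0.013, 0.007, -0.002]
ft_force: [0.2, 0.5, -1.3]
width: 0.0255
```

>>> {"name": "apply_moves", "arguments": {
  "deltas": [
    {"translation": [0.006, 0, -0.001], "turn": [0, 0, 0], "hand": 0.02},
    {"translation": [0.006, 0, 0], "turn": [0, 0, 0], "hand": 0.02},
    {"translation": [0.006, 0, 0], "turn": [0, 0, 0], "hand": 0.02}
  ]
}}

```text
time: 6.3
ee_pos: [0.5621, 0.1855, 0.1557]
eef_rot: [1.0, 0.012, 0.007, -0.002]
ft_force: [-0.7, -0.6, -1.3]
width: 0.0255
```

>>> {"name": "apply_moves", "arguments": {
  "deltas": [
    {"translation": [0.007, 0.0005, 0], "turn": [0, 0, 0], "hand": 0.02},
    {"translation": [0.007, 0.0005, 0], "turn": [0, 0, 0], "hand": 0.02},
    {"translation": [0.006, 0, -0.003], "turn": [0, 0, 0], "hand": 0.02}
  ]
}}

```text
time: 6.6
ee_pos: [0.5842, 0.1866, 0.1527]
eef_rot: [1.0, 0.012, 0.007, -0.002]
ft_force: [0.2, 0.8, -0.3]
width: 0.0255
```

>>> {"name": "apply_moves", "arguments": {
  "deltas": [
    {"translation": [0.008, 0, -0.002], "turn": [0, 0, 0], "hand": 0.02},
    {"translation": [0.008, 0.0005, -0.002], "turn": [0, 0, 0], "hand": 0.02},
    {"translation": [0.006, 0, -0.0005], "turn": [0, 0, 0], "hand": 0.02},
    {"translation": [0.003, 0, 0], "turn": [0, 0, 0], "hand": 0.02}
  ]
}}

```text
time: 7.0
ee_pos: [0.6115, 0.1869, 0.1468]
eef_rot: [1.0, 0.012, 0.006, -0.002]
ft_force: [0.1, -0.3, -1.2]
width: 0.0252
```

>>> {"name": "apply_moves", "arguments": {
  "deltas": [
    {"translation": [0.003, 0, 0.001], "turn": [0, 0, 0], "hand": 0.02},
    {"translation": [0.003, 0, 0], "turn": [0, 0, 0], "hand": 0.02},
    {"translation": [0.002, 0, 0], "turn": [0, 0, 0], "hand": 0.02}
  ]
}}

```text
time: 7.3
ee_pos: [0.6202, 0.187, 0.1479]
eef_rot: [1.0, 0.012, 0.006, -0.002]
ft_force: [0.3, -0.1, -0.9]
width: 0.0255
```

>>> {"name": "apply_moves", "arguments": {
  "deltas": [
    {"translation": [0.002, 0, 0], "turn": [0, 0, 0], "hand": 0.02},
    {"translation": [0.0015, 0, 0], "turn": [0, 0, 0], "hand": 0.02},
    {"translation": [0.0015, 0, 0], "turn": [0, 0, 0], "hand": 0.02}
  ]
}}

```text
time: 7.6
ee_pos: [0.6256, 0.1871, 0.1482]
eef_rot: [1.0, 0.012, 0.006, -0.002]
ft_force: [-0.2, -0.9, -1.8]
width: 0.0258
```

>>> {"name": "apply_moves", "arguments": {
  "deltas": [
    {"translation": [0.0015, 0, -0.0005], "turn": [0, 0, 0], "hand": 0.02},
    {"translation": [0.0015, 0, 0], "turn": [0, 0, 0], "hand": 0.02}
  ]
}}

```text
time: 7.8
ee_pos: [0.6287, 0.1871, 0.1477]
eef_rot: [1.0, 0.012, 0.006, -0.002]
ft_force: [-0.4, -0.3, -1.1]
width: 0.0259
```

>>> {"name": "apply_moves", "arguments": {
  "deltas": [
    {"translation": [0.0012, 0, 0], "turn": [0, 0, 0], "hand": 0.02}
  ]
}}

```text
time: 7.9
ee_pos: [0.63, 0.1871, 0.1477]
eef_rot: [1.0, 0.012, 0.006, -0.002]
ft_force: [-0.7, -0.3, -0.8]
width: 0.0254
```

>>> {"name": "apply_moves", "arguments": {
  "deltas": [
    {"translation": [0.0015, 0, 0], "turn": [0, 0, 0], "hand": 0.02},
    {"translation": [0.001, 0, 0], "turn": [0, 0, 0], "hand": 0.02}
  ]
}}

```text
time: 8.1
ee_pos: [0.6313, 0.1872, 0.1474]
eef_rot: [1.0, 0.013, 0.005, -0.001]
ft_force: [-4.8, -1.6, 1.7]
width: 0.0257
```

>>> {"name": "apply_moves", "arguments": {
  "deltas": [
    {"translation": [0.0012, 0, 0], "turn": [0, 0, 0], "hand": 0.02}
  ]
}}

```text
time: 8.2
ee_pos: [0.6317, 0.1873, 0.1473]
eef_rot: [1.0, 0.013, 0.004, -0.001]
ft_force: [-7.2, -0.5, 2.5]
width: 0.0255
```

>>> {"name": "apply_moves", "arguments": {
  "deltas": [
    {"translation": [0.0015, 0, 0], "turn": [0, 0, 0], "hand": 0.02}
  ]
}}

```text
time: 8.3
ee_pos: [0.632, 0.1874, 0.1472]
eef_rot: [1.0, 0.013, 0.002, -0.001]
ft_force: [-8.3, -1.4, 2.9]
width: 0.0254
```

>>> {"name": "apply_moves", "arguments": {
  "deltas": [
    {"translation": [0.0015, 0, 0], "turn": [0, 0, 0], "hand": 0.02}
  ]
}}

```text
time: 8.4
ee_pos: [0.6323, 0.1875, 0.147]
eef_rot: [1.0, 0.013, 0.001, -0.0]
ft_force: [-8.9, -1.6, 3.3]
width: 0.0259
```

>>> {"name": "apply_moves", "arguments": {
  "deltas": [
    {"translation": [0.002, 0, 0], "turn": [0, -0.005, 0], "hand": 0.02},
    {"translation": [0.002, 0, 0], "turn": [0, -0.005, 0], "hand": 0.02}
  ]
}}

```text
time: 8.6
ee_pos: [0.633, 0.1878, 0.1466]
eef_rot: [1.0, 0.014, 0.002, 0.001]
ft_force: [-10.9, -2.1, 4.8]
width: 0.0254
```

>>> {"name": "apply_moves", "arguments": {
  "deltas": [
    {"translation": [0.002, 0, 0], "turn": [0, -0.005, 0], "hand": 0.02},
    {"translation": [0.002, 0, 0], "turn": [0, -0.005, 0], "hand": 0.02}
  ]
}}

```text
time: 8.8
ee_pos: [0.6332, 0.1881, 0.1462]
eef_rot: [1.0, 0.015, 0.003, 0.002]
ft_force: [-11.9, -1.8, 5.4]
width: 0.0257
```

>>> {"name": "apply_moves", "arguments": {
  "deltas": [
    {"translation": [0.002, -0.0003, 0.0007], "turn": [0, -0.003, 0], "hand": 0.02},
    {"translation": [0.002, -0.0003, 0.0007], "turn": [0, -0.003, 0], "hand": 0.02},
    {"translation": [0.002, -0.0003, 0.0007], "turn": [0, -0.003, 0], "hand": 0.02}
  ]
}}

```text
time: 9.1
ee_pos: [0.6327, 0.188, 0.1463]
eef_rot: [1.0, 0.017, 0.001, 0.003]
ft_force: [-10.0, -1.5, 1.1]
width: 0.0256
```

>>> {"name": "apply_moves", "arguments": {
  "deltas": [
    {"translation": [0, 0, 0], "turn": [0, 0, 0], "hand": 0.02},
    {"translation": [-0.0008, 0, 0], "turn": [0, 0, 0], "hand": 0.02},
    {"translation": [-0.0005, 0, 0], "turn": [0, 0, 0], "hand": 0.02}
  ]
}}

```text
time: 9.4
ee_pos: [0.6303, 0.1881, 0.1462]
eef_rot: [1.0, 0.017, -0.0, 0.004]
ft_force: [0.4, -0.6, -0.3]
width: 0.0256
```

>>> {"name": "apply_moves", "arguments": {
  "deltas": [
    {"translation": [0, 0, 0], "turn": [0, 0, 0], "hand": 0.05},
    {"translation": [0, 0, 0], "turn": [0, 0, 0], "hand": 0.05},
    {"translation": [0, 0, 0], "turn": [0, 0, 0], "hand": 0.05}
  ]
}}

```text
time: 9.7
ee_pos: [0.6314, 0.1882, 0.1468]
eef_rot: [1.0, 0.017, 0.001, 0.003]
ft_force: [-0.2, 0.2, 0.2]
width: 0.0416
```

>>> {"name": "apply_moves", "arguments": {
  "deltas": [
    {"translation": [0, 0, 0.015], "turn": [0, 0, 0], "hand": 0.05},
    {"translation": [0, 0, 0.04], "turn": [0, 0, 0], "hand": 0.05},
    {"translation": [-0.005, 0, 0.04], "turn": [0, 0, 0], "hand": 0.07},
    {"translation": [-0.02, -0.035, 0], "turn": [0, 0, 0.05], "hand": 0.087},
    {"translation": [-0.02, -0.04, 0], "turn": [0, 0, 0.055], "hand": 0.087}
  ]
}}

```text
time: 10.2
ee_pos: [0.5855, 0.1183, 0.2489]
eef_rot: [0.997, 0.075, 0.002, 0.001]
ft_force: [0.2, -1.3, -0.9]
width: 0.0663
```

>>> {"name": "apply_moves", "arguments": {
  "deltas": [
    {"translation": [-0.02, -0.04, 0], "turn": [0, 0, 0.055], "hand": 0.087},
    {"translation": [-0.02, -0.04, -0.01], "turn": [0, 0, 0.055], "hand": 0.087},
    {"translation": [-0.02, -0.04, -0.02], "turn": [0, 0, 0.055], "hand": 0.087},
    {"translation": [-0.015, -0.02, -0.02], "turn": [0, 0, 0.05], "hand": 0.087},
    {"translation": [0, 0, 0], "turn": [0, 0, 0], "hand": 0.087}
  ]
}}

```text
time: 10.7
ee_pos: [0.5075, -0.031, 0.2059]
eef_rot: [0.983, 0.184, 0.008, 0.003]
ft_force: [0.0, 0.1, 0.4]
width: 0.0872
```

>>> {"name": "apply_moves", "arguments": {
  "deltas": [
    {"translation": [0, 0, 0], "turn": [0, 0, 0], "hand": 0.087},
    {"translation": [0, 0, 0], "turn": [0, 0, 0], "hand": 0.087}
  ]
}}

```text
time: 10.9
ee_pos: [0.5087, -0.0303, 0.2085]
eef_rot: [0.983, 0.183, 0.009, 0.003]
ft_force: [0.8, -0.3, -0.0]
width: 0.0872
```

Run:
```python
from h import *
look('m1',(.510,-.0325),.034)
from bench import camera
im=camera('scene')[:,:,::-1];t=camera('top')[:,:,::-1]
cv2.imwrite('pics/s3.png',im);cv2.imwrite('pics/t3.png',t)
o=np.hstack([cv2.resize(im[215:305,210:310],(400,360),interpolation=cv2.INTER_CUBIC),cv2.resize(t[165:255,200:300],(400,360),interpolation=cv2.INTER_CUBIC)])
cv2.imwrite('pics/z4.png',o)
```

```text
tcp [ 0.5087 -0.0303  0.2085] moved [0.0003 0.0004 0.0002] rot [0.983 0.183 0.009 0.003] F [ 0.8 -0.3 -0. ] t 10.9
guess px [318 248]
strip [284.2 229.1] (9.0, 23.0) centre [ 0.5144 -0.0065] len 0.0155 yaw 0.364
strip [351.6 229.1] (9.0, 21.0) centre [ 0.5306 -0.0488] len 0.0143 yaw 0.368
strip [318.9 246.7] (8.0, 46.0) centre [ 0.5112 -0.0328] len 0.0314 yaw 0.365
```

View pics/z4.png

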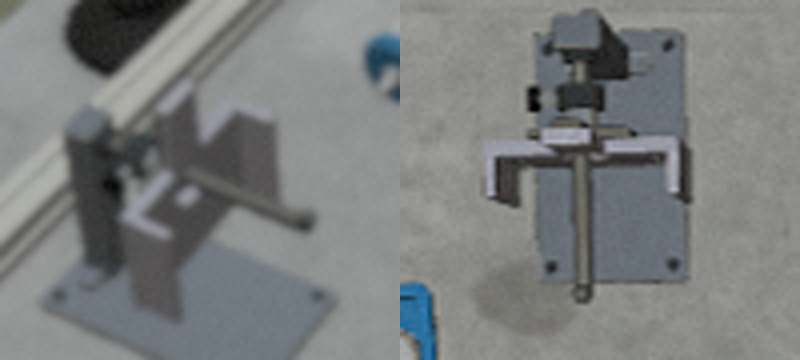

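>>> {"name": "apply_moves", "arguments": {
  "deltas": [
    {"translation": [0.0022, -0.0025, -0.04], "turn": [0, 0.012, 0], "hand": 0.087},
    {"translation": [0, 0, -0.035], "turn": [0, 0, 0], "hand": 0.087},
    {"translation": [0, 0, -0.02], "turn": [0, 0, 0], "hand": 0.07},
    {"translation": [0, 0, 0], "turn": [0, 0, 0], "hand": 0.055},
    {"translation": [0, 0, 0], "turn": [0, 0, 0], "hand": 0.055}
  ]
}}

```text
time: 11.55
ee_pos: [0.5146, -0.0276, 0.1133]
eef_rot: [0.982, 0.187, 0.006, 0.002]
ft_force: [-1.1, 0.3, 0.4]
width: 0.0706
```

>>> {"name": "apply_moves", "arguments": {
  "deltas": [
    {"translation": [-0.0034, -0.0052, -0.016], "turn": [0, 0.002, -0.01], "hand": 0.055},
    {"translation": [0, 0, -0.006], "turn": [0, 0, 0], "hand": 0.055},
    {"translation": [0, 0, 0], "turn": [0, 0, 0], "hand": 0.045},
    {"translation": [0, 0, 0], "turn": [0, 0, 0], "hand": 0.045}
  ]
}}

```text
time: 11.95
ee_pos: [0.5147, -0.0314, 0.0959]
eef_rot: [0.983, 0.183, 0.008, 0.002]
ft_force: [-0.1, 0.4, -0.9]
width: 0.0482
```

>>> {"name": "apply_moves", "arguments": {
  "deltas": [
    {"translation": [-0.0035, -0.0013, -0.006], "turn": [0, 0.004, -0.002], "hand": 0.045},
    {"translation": [0, 0, 0], "turn": [0, 0, 0], "hand": 0.045}
  ]
}}

```text
time: 12.15
ee_pos: [0.512, -0.0325, 0.0911]
eef_rot: [0.983, 0.182, 0.007, 0.002]
ft_force: [-0.3, 0.2, -1.3]
width: 0.0451
```

>>> {"name": "apply_moves", "arguments": {
  "deltas": [
    {"translation": [-0.001, -0.0003, -0.001], "turn": [0, 0, 0], "hand": 0.028},
    {"translation": [0, 0, 0], "turn": [0, 0, 0], "hand": 0.028},
    {"translation": [0, 0, 0], "turn": [0, 0, 0], "hand": 0.028},
    {"translation": [0, 0, 0], "turn": [0, 0, 0], "hand": 0.028}
  ]
}}

```text
time: 12.55
ee_pos: [0.5111, -0.0327, 0.0905]
eef_rot: [0.983, 0.182, 0.008, 0.002]
ft_force: [-0.4, 1.0, -1.2]
width: 0.0334
```

>>> {"name": "apply_moves", "arguments": {
  "deltas": [
    {"translation": [0, 0, 0.03], "turn": [0, 0, 0], "hand": 0.028},
    {"translation": [0, 0, 0.04], "turn": [0, 0, 0], "hand": 0.028},
    {"translation": [-0.01, 0, 0.04], "turn": [0, 0, 0], "hand": 0.028},
    {"translation": [-0.01, 0.03, 0.01], "turn": [0, 0, -0.05], "hand": 0.028},
    {"translation": [0, 0.04, 0], "turn": [0, 0, -0.06], "hand": 0.028}
  ]
}}

```text
time: 13.05
ee_pos: [0.4884, 0.0335, 0.2129]
eef_rot: [0.992, 0.122, 0.005, 0.002]
ft_force: [0.4, 0.5, -1.8]
width: 0.0334
```

>>> {"name": "apply_moves", "arguments": {
  "deltas": [
    {"translation": [0, 0.04, 0], "turn": [0, 0, -0.06], "hand": 0.028},
    {"translation": [0, 0.04, 0], "turn": [0, 0, -0.06], "hand": 0.028},
    {"translation": [0, 0.035, 0], "turn": [0, 0, -0.06], "hand": 0.028},
    {"translation": [0, 0.02, -0.01], "turn": [0, 0, -0.04], "hand": 0.028},
    {"translation": [0, 0, -0.01], "turn": [0, 0, 0], "hand": 0.028}
  ]
}}

```text
time: 13.55
ee_pos: [0.4868, 0.1789, 0.1949]
eef_rot: [1.0, 0.009, 0.007, 0.002]
ft_force: [0.0, -0.1, -1.7]
width: 0.0339
```

>>> {"name": "apply_moves", "arguments": {
  "deltas": [
    {"translation": [0, 0, 0], "turn": [0, 0, 0], "hand": 0.028},
    {"translation": [0, 0, 0], "turn": [0, 0, 0], "hand": 0.028}
  ]
}}

```text
time: 13.75
ee_pos: [0.486, 0.1778, 0.1933]
eef_rot: [1.0, 0.01, 0.006, 0.003]
ft_force: [0.3, -0.8, -1.6]
width: 0.0332
```

>>> {"name": "apply_moves", "arguments": {
  "deltas": [
    {"translation": [0.012, 0.0075, -0.015], "turn": [0, 0, 0.006], "hand": 0.028},
    {"translation": [0.01, 0, -0.013], "turn": [0, 0, 0], "hand": 0.028},
    {"translation": [0.004, 0, -0.006], "turn": [0, 0, 0], "hand": 0.028},
    {"translation": [0, 0, 0], "turn": [0, 0, 0], "hand": 0.028}
  ]
}}

```text
time: 14.15
ee_pos: [0.5145, 0.18, 0.1596]
eef_rot: [1.0, 0.01, 0.007, 0.004]
ft_force: [-0.5, 0.1, -2.0]
width: 0.0333
```

>>> {"name": "apply_moves", "arguments": {
  "deltas": [
    {"translation": [0, 0.0055, -0.003], "turn": [0, 0, 0.008], "hand": 0.028},
    {"translation": [0, 0, 0], "turn": [0, 0, 0], "hand": 0.028}
  ]
}}

```text
time: 14.35
ee_pos: [0.5146, 0.1849, 0.1574]
eef_rot: [1.0, 0.014, 0.007, 0.004]
ft_force: [-0.5, -0.1, -1.8]
width: 0.0336
```

>>> {"name": "apply_moves", "arguments": {
  "deltas": [
    {"translation": [0.008, 0.0003, -0.001], "turn": [0, 0, 0], "hand": 0.028},
    {"translation": [0.008, 0.0002, 0], "turn": [0, 0, 0], "hand": 0.028},
    {"translation": [0.007, 0.0002, 0], "turn": [0, 0, 0], "hand": 0.028},
    {"translation": [0.006, 0, 0], "turn": [0, 0, 0], "hand": 0.028}
  ]
}}

```text
time: 14.75
ee_pos: [0.5459, 0.1858, 0.1579]
eef_rot: [1.0, 0.014, 0.008, 0.004]
ft_force: [-0.3, -0.3, -2.9]
width: 0.0335
```

>>> {"name": "apply_moves", "arguments": {
  "deltas": [
    {"translation": [0.007, 0, -0.0015], "turn": [0, 0, 0], "hand": 0.028},
    {"translation": [0.007, 0.0002, 0], "turn": [0, 0, 0], "hand": 0.028},
    {"translation": [0.007, 0.0002, 0], "turn": [0, 0, 0], "hand": 0.028}
  ]
}}

```text
time: 15.05
ee_pos: [0.5691, 0.1861, 0.1561]
eef_rot: [1.0, 0.014, 0.008, 0.004]
ft_force: [-0.5, -0.9, -1.8]
width: 0.0335
```

>>> {"name": "apply_moves", "arguments": {
  "deltas": [
    {"translation": [0.007, 0.0005, -0.002], "turn": [0, 0, 0.001], "hand": 0.028},
    {"translation": [0.006, 0.0005, -0.003], "turn": [0, 0, 0.001], "hand": 0.028},
    {"translation": [0.005, 0.0003, -0.002], "turn": [0, 0, 0], "hand": 0.028}
  ]
}}

```text
time: 15.35
ee_pos: [0.5891, 0.1874, 0.1485]
eef_rot: [1.0, 0.015, 0.008, 0.004]
ft_force: [-0.0, -0.1, -1.2]
width: 0.0335
```

>>> {"name": "apply_moves", "arguments": {
  "deltas": [
    {"translation": [0.006, 0, 0], "turn": [0, 0, 0], "hand": 0.028},
    {"translation": [0.005, 0, 0], "turn": [0, 0, 0], "hand": 0.028},
    {"translation": [0.004, 0.0001, 0], "turn": [0, 0, 0], "hand": 0.028}
  ]
}}

```text
time: 15.65
ee_pos: [0.6052, 0.1875, 0.1477]
eef_rot: [1.0, 0.015, 0.007, 0.004]
ft_force: [1.1, 0.0, -1.4]
width: 0.0333
```

>>> {"name": "apply_moves", "arguments": {
  "deltas": [
    {"translation": [0.003, 0, 0], "turn": [0, 0, 0], "hand": 0.028},
    {"translation": [0.003, 0, 0], "turn": [0, 0, 0], "hand": 0.028}
  ]
}}

```text
time: 15.85
ee_pos: [0.6118, 0.1876, 0.1479]
eef_rot: [1.0, 0.015, 0.008, 0.004]
ft_force: [0.9, -0.6, -1.8]
width: 0.0336
```

>>> {"name": "apply_moves", "arguments": {
  "deltas": [
    {"translation": [0.003, 0, 0], "turn": [0, 0, 0], "hand": 0.028},
    {"translation": [0.002, 0, 0], "turn": [0, 0, 0], "hand": 0.028},
    {"translation": [0.0015, 0, 0], "turn": [0, 0, 0], "hand": 0.028}
  ]
}}

```text
time: 16.15
ee_pos: [0.619, 0.1876, 0.148]
eef_rot: [1.0, 0.015, 0.008, 0.004]
ft_force: [0.2, 0.4, -1.6]
width: 0.0335
```

>>> {"name": "apply_moves", "arguments": {
  "deltas": [
    {"translation": [0.0015, 0, 0], "turn": [0, 0, 0], "hand": 0.028},
    {"translation": [0.0015, 0, 0], "turn": [0, 0, 0], "hand": 0.028}
  ]
}}

```text
time: 16.35
ee_pos: [0.6222, 0.1876, 0.1481]
eef_rot: [1.0, 0.015, 0.008, 0.004]
ft_force: [-0.1, -0.2, -0.7]
width: 0.0334
```

>>> {"name": "apply_moves", "arguments": {
  "deltas": [
    {"translation": [0.0015, 0, -0.0003], "turn": [0, 0, 0], "hand": 0.028}
  ]
}}

```text
time: 16.45
ee_pos: [0.6231, 0.1877, 0.1478]
eef_rot: [1.0, 0.015, 0.007, 0.004]
ft_force: [-6.0, -1.8, 1.6]
width: 0.0335
```

>>> {"name": "apply_moves", "arguments": {
  "deltas": [
    {"translation": [0.0015, 0, 0], "turn": [0, 0, 0], "hand": 0.028}
  ]
}}

```text
time: 16.55
ee_pos: [0.6235, 0.1878, 0.1476]
eef_rot: [1.0, 0.015, 0.006, 0.004]
ft_force: [-8.4, -0.8, 2.4]
width: 0.0335
```

>>> {"name": "apply_moves", "arguments": {
  "deltas": [
    {"translation": [0.0015, 0, 0], "turn": [0, 0, 0], "hand": 0.028}
  ]
}}

```text
time: 16.65
ee_pos: [0.6238, 0.1879, 0.1475]
eef_rot: [1.0, 0.016, 0.004, 0.005]
ft_force: [-8.5, -1.8, 1.7]
width: 0.0338
```

>>> {"name": "apply_moves", "arguments": {
  "deltas": [
    {"translation": [0.002, -0.0002, 0.0003], "turn": [0, -0.006, 0], "hand": 0.028},
    {"translation": [0.002, -0.0002, 0.0003], "turn": [0, -0.006, 0], "hand": 0.028}
  ]
}}

```text
time: 16.85
ee_pos: [0.6243, 0.1879, 0.1474]
eef_rot: [1.0, 0.016, 0.006, 0.006]
ft_force: [-10.9, -1.3, 3.0]
width: 0.0333
```

>>> {"name": "apply_moves", "arguments": {
  "deltas": [
    {"translation": [0.0022, -0.0002, 0.0003], "turn": [0, -0.006, 0], "hand": 0.028},
    {"translation": [0.0022, -0.0002, 0.0003], "turn": [0, -0.006, 0], "hand": 0.028}
  ]
}}

```text
time: 17.05
ee_pos: [0.6244, 0.188, 0.1473]
eef_rot: [1.0, 0.017, 0.008, 0.007]
ft_force: [-11.9, -1.7, 3.4]
width: 0.0335
```

>>> {"name": "apply_moves", "arguments": {
  "deltas": [
    {"translation": [0.0022, -0.0002, 0.0004], "turn": [0, -0.005, 0], "hand": 0.028},
    {"translation": [0.0022, -0.0002, 0.0004], "turn": [0, -0.005, 0], "hand": 0.028},
    {"translation": [0.0022, -0.0002, 0.0004], "turn": [0, -0.005, 0], "hand": 0.028}
  ]
}}

```text
time: 17.35
ee_pos: [0.6244, 0.1882, 0.1471]
eef_rot: [1.0, 0.018, 0.008, 0.008]
ft_force: [-11.3, -1.9, 3.6]
width: 0.0336
```

Pressed at 11–12 N for >0.5 s. Relax, release.

>>> {"name": "apply_moves", "arguments": {
  "deltas": [
    {"translation": [0, 0, 0], "turn": [0, 0, 0], "hand": 0.028},
    {"translation": [-0.0005, 0, 0], "turn": [0, 0, 0], "hand": 0.028}
  ]
}}

```text
time: 17.55
ee_pos: [0.6225, 0.1883, 0.1466]
eef_rot: [1.0, 0.019, 0.007, 0.009]
ft_force: [-1.7, 0.1, -1.1]
width: 0.0332
```

>>> {"name": "apply_moves", "arguments": {
  "deltas": [
    {"translation": [0, 0, 0], "turn": [0, 0, 0], "hand": 0.055},
    {"translation": [0, 0, 0], "turn": [0, 0, 0], "hand": 0.055},
    {"translation": [0, 0, 0], "turn": [0, 0, 0], "hand": 0.055}
  ]
}}

```text
time: 17.85
ee_pos: [0.6237, 0.1884, 0.1475]
eef_rot: [1.0, 0.019, 0.008, 0.008]
ft_force: [0.5, 0.5, -0.1]
width: 0.0496
```

>>> {"name": "apply_moves", "arguments": {
  "deltas": [
    {"translation": [0, 0, 0.015], "turn": [0, 0, 0], "hand": 0.055},
    {"translation": [0, 0, 0.04], "turn": [0, 0, 0], "hand": 0.055},
    {"translation": [-0.005, -0.005, 0.04], "turn": [0, 0, 0], "hand": 0.07},
    {"translation": [-0.02, -0.04, 0], "turn": [0, 0, 0.02], "hand": 0.087},
    {"translation": [-0.02, -0.045, 0], "turn": [0, 0, 0.03], "hand": 0.087}
  ]
}}

```text
time: 18.35
ee_pos: [0.5782, 0.104, 0.2502]
eef_rot: [0.999, 0.049, 0.01, 0.006]
ft_force: [-0.6, -0.4, 0.0]
width: 0.0714
```

>>> {"name": "apply_moves", "arguments": {
  "deltas": [
    {"translation": [-0.016, -0.042, 0], "turn": [0, 0, 0.024], "hand": 0.087},
    {"translation": [-0.016, -0.042, 0], "turn": [0, 0, 0.024], "hand": 0.087},
    {"translation": [-0.016, -0.042, 0], "turn": [0, 0, 0.024], "hand": 0.087},
    {"translation": [-0.016, -0.042, -0.005], "turn": [0, 0, 0.024], "hand": 0.087},
    {"translation": [-0.016, -0.042, -0.01], "turn": [0, 0, 0.024], "hand": 0.087}
  ]
}}

```text
time: 18.85
ee_pos: [0.4964, -0.112, 0.245]
eef_rot: [0.993, 0.113, 0.018, 0.007]
ft_force: [1.5, -0.1, -0.2]
width: 0.0866
```

>>> {"name": "apply_moves", "arguments": {
  "deltas": [
    {"translation": [-0.016, -0.042, -0.015], "turn": [0, 0, 0.024], "hand": 0.087},
    {"translation": [-0.012, -0.03, -0.015], "turn": [0, 0, 0.024], "hand": 0.087},
    {"translation": [0, 0, 0], "turn": [0, 0, 0], "hand": 0.087},
    {"translation": [0, 0, 0], "turn": [0, 0, 0], "hand": 0.087},
    {"translation": [0, 0, 0], "turn": [0, 0, 0], "hand": 0.087}
  ]
}}

```text
time: 19.35
ee_pos: [0.466, -0.1929, 0.2201]
eef_rot: [0.991, 0.134, 0.021, 0.01]
ft_force: [0.3, 0.8, -0.2]
width: 0.0867
```

Run:
```python
from h import *
look('n1',(.469,-.1885),.042)
from bench import camera
im=camera('scene')[:,:,::-1];t=camera('top')[:,:,::-1]
o=np.hstack([cv2.resize(im[215:305,210:310],(400,360),interpolation=cv2.INTER_CUBIC),cv2.resize(t[165:255,200:300],(400,360),interpolation=cv2.INTER_CUBIC)])
cv2.imwrite('pics/z5.png',o)
```

```text
tcp [ 0.466  -0.1929  0.2201] moved [0.0003 0.0005 0.0002] rot [0.991 0.134 0.021 0.01 ] F [ 0.3  0.8 -0.2] t 19.35
guess px [307 242]
strip [343.7 232.5] (32.0, 16.0) centre [ 0.4783 -0.2108] len 0.0237 yaw -1.279
strip [271.6 234.8] (32.0, 15.0) centre [ 0.4645 -0.1647] len 0.0236 yaw -1.327
strip [307.6 240.7] (8.443258285522461, 55.20857238769531) centre [ 0.4697 -0.1884] len 0.0392 yaw 0.298
```

View pics/z5.png

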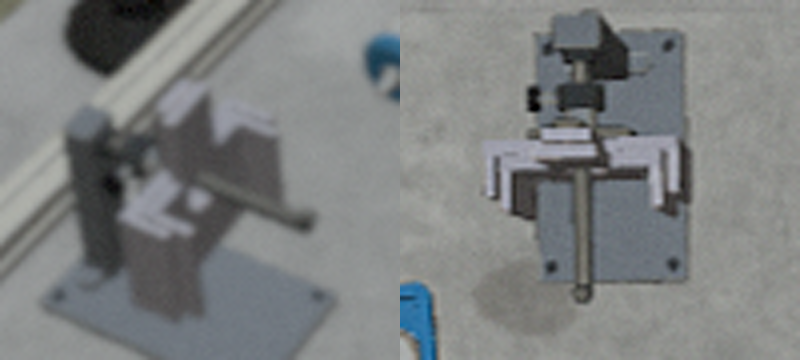

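>>> {"name": "apply_moves", "arguments": {
  "deltas": [
    {"translation": [0.0037, 0.0045, -0.03], "turn": [0.008, 0.03, 0.006], "hand": 0.087},
    {"translation": [0, 0, -0.04], "turn": [0, 0, 0], "hand": 0.087},
    {"translation": [0, 0, -0.02], "turn": [0, 0, 0], "hand": 0.08},
    {"translation": [0, 0, 0], "turn": [0, 0, 0], "hand": 0.075},
    {"translation": [0, 0, 0], "turn": [0, 0, 0], "hand": 0.075}
  ]
}}

```text
time: 20.0
ee_pos: [0.4736, -0.1834, 0.1303]
eef_rot: [0.99, 0.142, 0.009, 0.004]
ft_force: [1.1, -0.8, 0.4]
width: 0.0764
```

>>> {"name": "apply_moves", "arguments": {
  "deltas": [
    {"translation": [-0.004, -0.005, 0], "turn": [0, 0, -0.008], "hand": 0.075},
    {"translation": [0, 0, 0], "turn": [0, 0, 0], "hand": 0.075}
  ]
}}

```text
time: 20.2
ee_pos: [0.4707, -0.1887, 0.1326]
eef_rot: [0.99, 0.138, 0.01, 0.005]
ft_force: [0.1, 0.5, -0.8]
width: 0.0752
```

Run:
```python
from h import *
look('n2',(.4697,-.1884),.042,r=(55,30))
```

```text
tcp [ 0.4707 -0.1887  0.1326] moved [0.0004 0.0004 0.0002] rot [0.99  0.138 0.01  0.005] F [ 0.1  0.5 -0.8] t 20.2
guess px [314 299]
strip [264.  283.2] (34.0, 17.0) centre [ 0.4699 -0.1647] len 0.0182 yaw -1.334
strip [363.9 283. ] (32.0, 17.0) centre [ 0.4825 -0.2079] len 0.0172 yaw -1.244
strip [313.7 298.6] (10.916094779968262, 80.0649642944336) centre [ 0.4696 -0.1885] len 0.0394 yaw 0.294
```

>>> {"name": "apply_moves", "arguments": {
  "deltas": [
    {"translation": [-0.001, 0, -0.022], "turn": [0, 0, 0], "hand": 0.075},
    {"translation": [-0.001, 0, -0.015], "turn": [0, 0, 0], "hand": 0.065},
    {"translation": [0, 0, 0], "turn": [0, 0, 0], "hand": 0.06},
    {"translation": [0, 0, 0], "turn": [0, 0, 0], "hand": 0.055}
  ]
}}

```text
time: 20.65
ee_pos: [0.4712, -0.1897, 0.099]
eef_rot: [0.99, 0.137, 0.013, 0.007]
ft_force: [0.1, 0.7, -0.4]
width: 0.0598
```

>>> {"name": "apply_moves", "arguments": {
  "deltas": [
    {"translation": [-0.0025, 0.001, -0.009], "turn": [0.003, 0.006, 0.002], "hand": 0.055},
    {"translation": [0, 0, 0], "turn": [0, 0, 0], "hand": 0.053}
  ]
}}

```text
time: 20.85
ee_pos: [0.4694, -0.189, 0.0911]
eef_rot: [0.99, 0.138, 0.011, 0.006]
ft_force: [-0.1, -0.1, 0.1]
width: 0.0543
```

>>> {"name": "apply_moves", "arguments": {
  "deltas": [
    {"translation": [0, 0.0003, -0.001], "turn": [0, 0, 0], "hand": 0.036},
    {"translation": [0, 0, 0], "turn": [0, 0, 0], "hand": 0.036},
    {"translation": [0, 0, 0], "turn": [0, 0, 0], "hand": 0.036},
    {"translation": [0, 0, 0], "turn": [0, 0, 0], "hand": 0.036}
  ]
}}

```text
time: 21.25
ee_pos: [0.4699, -0.1887, 0.0909]
eef_rot: [0.99, 0.138, 0.011, 0.006]
ft_force: [0.1, 0.2, -1.1]
width: 0.0413
```

>>> {"name": "apply_moves", "arguments": {
  "deltas": [
    {"translation": [0, 0, 0.03], "turn": [0, 0, 0], "hand": 0.036},
    {"translation": [0, 0, 0.04], "turn": [0, 0, 0], "hand": 0.036},
    {"translation": [0, 0, 0.04], "turn": [0, 0, 0], "hand": 0.036},
    {"translation": [0, 0.03, 0.01], "turn": [0, 0, -0.02], "hand": 0.036},
    {"translation": [0, 0.04, 0], "turn": [0, 0, -0.026], "hand": 0.036}
  ]
}}

```text
time: 21.75
ee_pos: [0.4672, -0.1214, 0.2138]
eef_rot: [0.994, 0.111, 0.01, 0.005]
ft_force: [0.5, 0.9, -1.3]
width: 0.0415
```

>>> {"name": "apply_moves", "arguments": {
  "deltas": [
    {"translation": [0.002, 0.04, 0], "turn": [0, 0, -0.026], "hand": 0.036},
    {"translation": [0.002, 0.04, 0], "turn": [0, 0, -0.026], "hand": 0.036},
    {"translation": [0.002, 0.04, 0], "turn": [0, 0, -0.026], "hand": 0.036},
    {"translation": [0.002, 0.04, 0], "turn": [0, 0, -0.026], "hand": 0.036},
    {"translation": [0.002, 0.04, 0], "turn": [0, 0, -0.026], "hand": 0.036}
  ]
}}

```text
time: 22.25
ee_pos: [0.4763, 0.0849, 0.2152]
eef_rot: [0.999, 0.041, 0.011, 0.007]
ft_force: [0.6, 0.0, -1.2]
width: 0.0417
```

>>> {"name": "apply_moves", "arguments": {
  "deltas": [
    {"translation": [0.004, 0.04, 0], "turn": [0, 0, -0.026], "hand": 0.036},
    {"translation": [0.004, 0.035, -0.005], "turn": [0, 0, -0.026], "hand": 0.036},
    {"translation": [0.004, 0.018, -0.01], "turn": [0, 0, -0.02], "hand": 0.036},
    {"translation": [0, 0, 0], "turn": [0, 0, 0], "hand": 0.036},
    {"translation": [0, 0, 0], "turn": [0, 0, 0], "hand": 0.036}
  ]
}}

```text
time: 22.75
ee_pos: [0.4865, 0.1881, 0.2002]
eef_rot: [1.0, 0.008, 0.011, 0.007]
ft_force: [0.0, -1.6, -1.0]
width: 0.0412
```

>>> {"name": "apply_moves", "arguments": {
  "deltas": [
    {"translation": [0.012, -0.003, -0.016], "turn": [0, 0, 0.014], "hand": 0.036},
    {"translation": [0.01, 0, -0.015], "turn": [0, 0, 0], "hand": 0.036},
    {"translation": [0.004, 0, -0.008], "turn": [0, 0, 0], "hand": 0.036},
    {"translation": [0, 0, 0], "turn": [0, 0, 0], "hand": 0.036}
  ]
}}

```text
time: 23.15
ee_pos: [0.5141, 0.1805, 0.1613]
eef_rot: [1.0, 0.013, 0.012, 0.008]
ft_force: [0.1, -0.5, -1.9]
width: 0.0415
```

>>> {"name": "apply_moves", "arguments": {
  "deltas": [
    {"translation": [0, 0.005, -0.0045], "turn": [0, 0, 0.004], "hand": 0.036},
    {"translation": [0, 0, 0], "turn": [0, 0, 0], "hand": 0.036}
  ]
}}

```text
time: 23.35
ee_pos: [0.514, 0.185, 0.1574]
eef_rot: [1.0, 0.015, 0.012, 0.008]
ft_force: [-0.1, 0.5, -0.0]
width: 0.0415
```

>>> {"name": "apply_moves", "arguments": {
  "deltas": [
    {"translation": [0.008, 0.0002, -0.001], "turn": [0, 0, 0], "hand": 0.036},
    {"translation": [0.008, 0.0002, 0], "turn": [0, 0, 0], "hand": 0.036},
    {"translation": [0.007, 0.0002, -0.0005], "turn": [0, 0, 0], "hand": 0.036},
    {"translation": [0.006, 0, 0], "turn": [0, 0, 0], "hand": 0.036}
  ]
}}

```text
time: 23.75
ee_pos: [0.5454, 0.1859, 0.1575]
eef_rot: [1.0, 0.015, 0.014, 0.008]
ft_force: [0.7, 0.5, -0.5]
width: 0.0416
```

>>> {"name": "apply_moves", "arguments": {
  "deltas": [
    {"translation": [0.005, 0, -0.0003], "turn": [0, 0, 0], "hand": 0.036}
  ]
}}

```text
time: 23.85
ee_pos: [0.5512, 0.1859, 0.1572]
eef_rot: [1.0, 0.015, 0.014, 0.008]
ft_force: [0.1, 1.2, -0.4]
width: 0.0415
```

>>> {"name": "apply_moves", "arguments": {
  "deltas": [
    {"translation": [0.007, 0.0002, 0], "turn": [0, 0.002, 0], "hand": 0.036},
    {"translation": [0.007, 0.0003, 0], "turn": [0, 0.002, 0], "hand": 0.036},
    {"translation": [0.005, 0.0004, -0.002], "turn": [0, 0, 0.001], "hand": 0.036},
    {"translation": [0.003, 0.0003, -0.004], "turn": [0, 0, 0.001], "hand": 0.036}
  ]
}}

```text
time: 24.25
ee_pos: [0.5758, 0.1872, 0.151]
eef_rot: [1.0, 0.016, 0.012, 0.008]
ft_force: [0.0, 0.2, -1.9]
width: 0.0415
```

>>> {"name": "apply_moves", "arguments": {
  "deltas": [
    {"translation": [0.003, 0.0002, -0.002], "turn": [0, 0, 0], "hand": 0.036}
  ]
}}

```text
time: 24.35
ee_pos: [0.5789, 0.1874, 0.1483]
eef_rot: [1.0, 0.016, 0.011, 0.008]
ft_force: [0.6, -0.5, -0.9]
width: 0.0414
```

>>> {"name": "apply_moves", "arguments": {
  "deltas": [
    {"translation": [0.006, 0, 0.0005], "turn": [0, 0, 0], "hand": 0.036},
    {"translation": [0.005, 0, 0], "turn": [0, 0, 0], "hand": 0.036},
    {"translation": [0.004, 0, 0], "turn": [0, 0, 0], "hand": 0.036}
  ]
}}

```text
time: 24.65
ee_pos: [0.5947, 0.1873, 0.1483]
eef_rot: [1.0, 0.016, 0.011, 0.008]
ft_force: [-0.3, -1.0, -1.5]
width: 0.0412
```

>>> {"name": "apply_moves", "arguments": {
  "deltas": [
    {"translation": [0.004, 0, 0], "turn": [0, 0, 0], "hand": 0.036},
    {"translation": [0.003, 0, 0], "turn": [0, 0, 0], "hand": 0.036}
  ]
}}

```text
time: 24.85
ee_pos: [0.6025, 0.1873, 0.1484]
eef_rot: [1.0, 0.016, 0.011, 0.008]
ft_force: [0.8, 0.3, -1.5]
width: 0.0414
```

>>> {"name": "apply_moves", "arguments": {
  "deltas": [
    {"translation": [0.003, 0, 0], "turn": [0, 0, 0], "hand": 0.036},
    {"translation": [0.002, 0, 0], "turn": [0, 0, 0], "hand": 0.036}
  ]
}}

```text
time: 25.05
ee_pos: [0.6081, 0.1873, 0.1485]
eef_rot: [1.0, 0.016, 0.011, 0.008]
ft_force: [-1.1, -0.5, -1.7]
width: 0.0419
```

>>> {"name": "apply_moves", "arguments": {
  "deltas": [
    {"translation": [0.002, 0.0003, 0], "turn": [0, 0, 0], "hand": 0.036},
    {"translation": [0.0015, 0, 0], "turn": [0, 0, 0], "hand": 0.036}
  ]
}}

```text
time: 25.25
ee_pos: [0.6119, 0.1877, 0.1485]
eef_rot: [1.0, 0.016, 0.011, 0.008]
ft_force: [-0.4, 0.5, -1.0]
width: 0.042
```

>>> {"name": "apply_moves", "arguments": {
  "deltas": [
    {"translation": [0.0015, 0, 0], "turn": [0, 0, 0], "hand": 0.036}
  ]
}}

```text
time: 25.35
ee_pos: [0.6135, 0.1877, 0.1486]
eef_rot: [1.0, 0.016, 0.011, 0.008]
ft_force: [-0.0, 0.2, -0.7]
width: 0.0417
```

>>> {"name": "apply_moves", "arguments": {
  "deltas": [
    {"translation": [0.0015, 0, 0], "turn": [0, 0, 0], "hand": 0.036}
  ]
}}

```text
time: 25.45
ee_pos: [0.6147, 0.1877, 0.1485]
eef_rot: [1.0, 0.016, 0.011, 0.008]
ft_force: [-5.1, -0.8, 1.5]
width: 0.0413
```

>>> {"name": "apply_moves", "arguments": {
  "deltas": [
    {"translation": [0.0015, 0, 0], "turn": [0, 0, 0], "hand": 0.036}
  ]
}}

```text
time: 25.55
ee_pos: [0.6152, 0.1877, 0.1484]
eef_rot: [1.0, 0.016, 0.009, 0.008]
ft_force: [-7.6, -1.4, 1.7]
width: 0.0411
```

>>> {"name": "apply_moves", "arguments": {
  "deltas": [
    {"translation": [0.002, -0.0002, -0.0002], "turn": [0, -0.006, 0], "hand": 0.036},
    {"translation": [0.002, -0.0002, 0], "turn": [0, -0.006, 0], "hand": 0.036}
  ]
}}

```text
time: 25.75
ee_pos: [0.6159, 0.1878, 0.1477]
eef_rot: [1.0, 0.017, 0.012, 0.009]
ft_force: [-10.5, -1.2, 3.7]
width: 0.0413
```

>>> {"name": "apply_moves", "arguments": {
  "deltas": [
    {"translation": [0.0022, -0.0002, 0.0002], "turn": [0, -0.006, 0], "hand": 0.036},
    {"translation": [0.0022, -0.0002, 0.0002], "turn": [0, -0.006, 0], "hand": 0.036}
  ]
}}

```text
time: 25.95
ee_pos: [0.616, 0.188, 0.1474]
eef_rot: [1.0, 0.017, 0.013, 0.01]
ft_force: [-11.9, -1.5, 4.1]
width: 0.0414
```

>>> {"name": "apply_moves", "arguments": {
  "deltas": [
    {"translation": [0.0022, -0.0002, 0.0004], "turn": [0, -0.005, 0], "hand": 0.036},
    {"translation": [0.0022, -0.0002, 0.0004], "turn": [0, -0.005, 0], "hand": 0.036},
    {"translation": [0.0022, -0.0002, 0.0004], "turn": [0, -0.005, 0], "hand": 0.036}
  ]
}}

```text
time: 26.25
ee_pos: [0.6159, 0.1881, 0.1473]
eef_rot: [1.0, 0.018, 0.014, 0.012]
ft_force: [-10.3, -0.7, 2.6]
width: 0.0416
```

>>> {"name": "apply_moves", "arguments": {
  "deltas": [
    {"translation": [0, 0, 0], "turn": [0, 0, 0], "hand": 0.036},
    {"translation": [-0.0005, 0, 0], "turn": [0, 0, 0], "hand": 0.036}
  ]
}}

```text
time: 26.45
ee_pos: [0.6141, 0.1883, 0.1469]
eef_rot: [1.0, 0.019, 0.012, 0.012]
ft_force: [-1.0, -0.3, -0.8]
width: 0.0414
```

>>> {"name": "apply_moves", "arguments": {
  "deltas": [
    {"translation": [0, 0, 0], "turn": [0, 0, 0], "hand": 0.062},
    {"translation": [0, 0, 0], "turn": [0, 0, 0], "hand": 0.062},
    {"translation": [0, 0, 0], "turn": [0, 0, 0], "hand": 0.062},
    {"translation": [0, 0, 0], "turn": [0, 0, 0], "hand": 0.062}
  ]
}}

```text
time: 26.85
ee_pos: [0.6157, 0.1885, 0.1479]
eef_rot: [1.0, 0.019, 0.014, 0.012]
ft_force: [0.0, 0.5, -0.3]
width: 0.0601
```

>>> {"name": "apply_moves", "arguments": {
  "deltas": [
    {"translation": [0, 0, 0.015], "turn": [0, 0, 0], "hand": 0.062},
    {"translation": [0, 0, 0.04], "turn": [0, 0, 0], "hand": 0.062},
    {"translation": [-0.02, -0.01, 0.04], "turn": [0, 0, 0], "hand": 0.07},
    {"translation": [-0.03, -0.04, 0], "turn": [0, 0, 0], "hand": 0.087},
    {"translation": [-0.03, -0.04, 0], "turn": [0, 0, 0], "hand": 0.087}
  ]
}}

```text
time: 27.35
ee_pos: [0.5347, 0.1027, 0.2493]
eef_rot: [1.0, 0.023, 0.015, 0.009]
ft_force: [0.3, -2.3, 1.3]
width: 0.0784
```

>>> {"name": "apply_moves", "arguments": {
  "deltas": [
    {"translation": [-0.03, -0.04, 0], "turn": [0, 0, 0], "hand": 0.087},
    {"translation": [-0.02, -0.04, 0], "turn": [0, 0, 0], "hand": 0.087},
    {"translation": [0, -0.02, 0], "turn": [0, 0, 0], "hand": 0.087},
    {"translation": [0, 0, 0], "turn": [0, 0, 0], "hand": 0.087},
    {"translation": [0, 0, 0], "turn": [0, 0, 0], "hand": 0.087}
  ]
}}

```text
time: 27.85
ee_pos: [0.481, -0.0039, 0.2562]
eef_rot: [1.0, 0.02, 0.019, 0.013]
ft_force: [0.6, 0.4, -1.0]
width: 0.087
```

Run:
```python
from h import *
from bench import camera,readout
im=camera('scene')[:,:,::-1];t=camera('top')[:,:,::-1]
a=np.hstack([cv2.resize(im[215:305,210:310],(400,360),interpolation=cv2.INTER_CUBIC),cv2.resize(t[165:255,200:300],(400,360),interpolation=cv2.INTER_CUBIC)])
o=np.vstack([a,np.hstack([cv2.resize(t,(400,240)),cv2.resize(im,(400,240))])])
cv2.imwrite('pics/z6.png',o)
# bystander check: shift between first and last top view outside gauges/arm
d=cv2.absdiff(cv2.imread('pics/top0.png'),np.ascontiguousarray(t)).max(2)>45
n,l,st,ce=cv2.connectedComponentsWithStats(cv2.morphologyEx(d.astype(np.uint8),cv2.MORPH_OPEN,np.ones((2,2))))
print([tuple(s) for s in st[1:] if s[4]>12]);print(readout.read_state()['time'])
```

```text
[(np.int32(235), np.int32(198), np.int32(16), np.int32(11), np.int32(121)), (np.int32(251), np.int32(200), np.int32(12), np.int32(6), np.int32(47)), (np.int32(235), np.int32(206), np.int32(4), np.int32(4), np.int32(13)), (np.int32(249), np.int32(208), np.int32(10), np.int32(7), np.int32(31)), (np.int32(233), np.int32(210), np.int32(11), np.int32(14), np.int32(76)), (np.int32(263), np.int32(214), np.int32(10), np.int32(10), np.int32(44)), (np.int32(279), np.int32(247), np.int32(121), np.int32(233), np.int32(10188)), (np.int32(366), np.int32(264), np.int32(5), np.int32(22), np.int32(67)), (np.int32(450), np.int32(265), np.int32(12), np.int32(13), np.int32(91)), (np.int32(417), np.int32(271), np.int32(12), np.int32(7), np.int32(40)), (np.int32(463), np.int32(271), np.int32(11), np.int32(7), np.int32(34)), (np.int32(477), np.int32(274), np.int32(22), np.int32(24), np.int32(181)), (np.int32(399), np.int32(276), np.int32(17), np.int32(17), np.int32(88)), (np.int32(427), np.int32(278), np.int32(6), np.int32(6), np.int32(28)), (np.int32(371), np.int32(296), np.int32(2), np.int32(7), np.int32(14)), (np.int32(299), np.int32(313), np.int32(4), np.int32(10), np.int32(20)), (np.int32(377), np.int32(328), np.int32(9), np.int32(29), np.int32(176)), (np.int32(611), np.int32(399), np.int32(29), np.int32(57), np.int32(999)), (np.int32(304), np.int32(413), np.int32(28), np.int32(16), np.int32(350)), (np.int32(305), np.int32(430), np.int32(60), np.int32(50), np.int32(1681))]
27.95
```

View pics/z6.png

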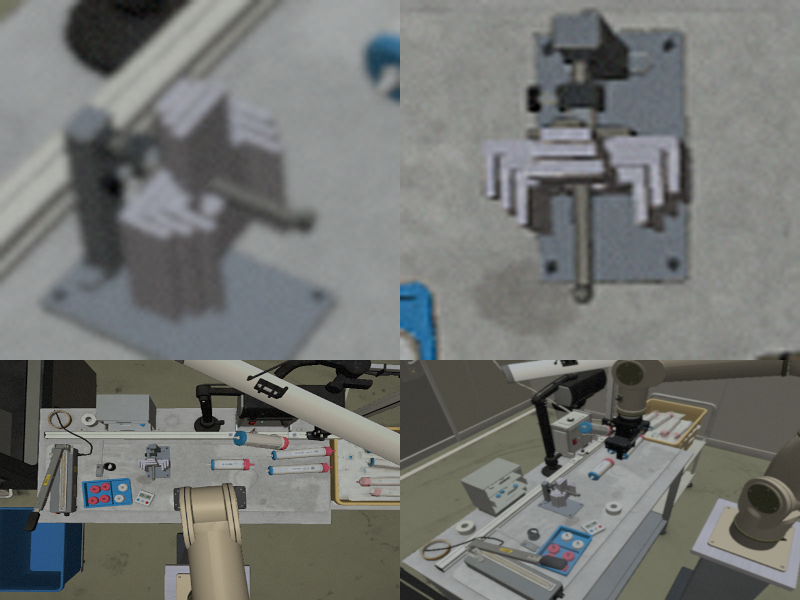

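```bash
python3 -c "
from bench import order;print(order.close_job())"
```

```text
the job is handed in; nothing more can be done
None
```

All three gauges are hanging nested on the hook, plain backs toward the pad: wide, then middle, then narrow. I handed the job in at about 28 s of the 72 s allowed. No verdict was reported.

- **Pressing home:** Each gauge was held at 10–12 N for about half a second before release. The highest wrist reading I saw while pressing was about 12 N along the rod, with up to 5 N vertical. The tool stopped at x = 0.6303, 0.6225 and 0.6141 m, which is about 8 mm between plates as expected.
- **Final pictures:** The last scene and top views show the three gauges back to back, square to the rod and centred. The gripper is open and well clear of them.
- **Bystanders:** Comparing the first and last top views, the only changes on the bench were at the gauges, the hook and the arm itself. The arm hid the label roll in the last top view; in the scene view it appeared in its original place.
- **Not measured:** I judged the final tilt, yaw and stillness by eye from the pictures. No check failed. The one disagreement was the narrow gauge's starting yaw, read as 0.27 rad by one method and 0.29 rad by another; I used about 0.28.

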